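# Pack the cutlets: clear the turner, shut one carton, leave the other ajar

### The job

First take the turner off the small carton and lay it flat inside the steel utensil tray. Then fold the small carton's lid fully shut, and last fold the large carton's lid to half open, 45 degrees above shut, so that the hot cutlets can steam off. The cartons are only card, so push gently (never more than 15 N), and leave the spoon, bottles and everything else where they stand.

Things in the scene. Friction and masses are not known exactly. Their poses are not given: they have to be found in the camera images.
- large: large kraft card carton, fixed to the counter, 130 mm deep (its x) by 180 mm wide (its y), walls 45 mm high and 4 mm thick, holding three breaded cutlets that reach 25 mm up; origin under the centre of its base, z up, x from the open front towards the hinge edge. Lid and carton are card: keep contact forces on them under 15 N.
- large_lid (a joint): hinge of the large carton's lid, rad: 0 = shut, flat on the hard rim; pi/2 = upright on the hinge edge; to 2.2 = leaning away. Flat stiff panel, 130 mm from hinge to free edge, 180 mm wide, 4 mm thick, 40 g, with a tuck tab 14 mm deep inside its free edge. Stays at any angle; 0.06 Nm (under 1 N at the edge) moves it. Asked for at the end: about pi/4.
- large_hinge (a point): middle of the large carton's hinge line, 45 mm above the counter, 65 mm along the carton's x from its origin; axes as the carton's
- large_edge (a point): middle of the large lid's free edge, on its outer face; moves with the lid, its z axis is the outward normal of the outer face, its x axis points from the free edge to the hinge
- small: small kraft card carton, fixed to the counter, 125 mm deep (its x) by 125 mm wide (its y), walls 45 mm high and 4 mm thick, holding four round croquettes that reach 22 mm up; origin under the centre of its base, z up, x from the open front towards the hinge edge. Lid and carton are card: keep contact forces on them under 15 N.
- small_lid (a joint): hinge of the small carton's lid, rad: 0 = shut, flat on the hard rim; pi/2 = upright on the hinge edge; to 2.2 = leaning away. Flat stiff panel, 125 mm from hinge to free edge, 125 mm wide, 4 mm thick, 40 g, with a tuck tab 14 mm deep inside its free edge. Stays at any angle; 0.06 Nm (under 1 N at the edge) moves it. Asked for at the end: 0.
- small_hinge (a point): middle of the small carton's hinge line, 45 mm above the counter, 62.5 mm along the carton's x from its origin; axes as the carton's
- small_edge (a point): middle of the small lid's free edge, on its outer face; moves with the lid, its z axis is the outward normal of the outer face, its x axis points from the free edge to the hinge
- turner: flat kitchen turner, 200 mm long, 63 to 126 g, first lying across the small carton's side walls; origin on its underside at mid-length (near its centre of mass), x towards the blade, z up. Black handle 16 mm wide, 12 mm thick, from x = -100 to +10 mm (grip it near x = -15 mm); shaft 12 mm wide, 4 mm thick, to x = 42 mm; blade 48 mm wide, 4 mm thick, to the end.
- turner_butt (a point): end of the turner's handle, 6 mm above its underside
- turner_tip (a point): end of the turner's blade, 2 mm above its underside
- tray: shallow dark steel utensil tray, fixed, 270 mm (x) by 140 mm (y) outside, walls 20 mm high and 4 mm thick, floor 4 mm thick; origin under its centre. The spoon lies near its +y side; the turner fits beside it on the -y side.
- spoon: steel tasting spoon lying along one side of the tray, 179 mm long, handle 10 mm wide, bowl 34 mm wide, 7 mm thick; origin on its underside 79 mm from the bowl end, x axis towards the bowl. Stays where it is.
- tall_bottle: amber glass bottle, 56 mm in diameter, 190 mm tall, standing close behind one half of the large carton's open lid; origin at the centre of its foot. Stays where it is.
- low_jar: glass jar, 56 mm in diameter, 70 mm tall, behind the other half of the large lid; origin at the centre of its foot. Stays where it is.
- sauce_bottle: white bottle, 46 mm in diameter, 150 mm tall, close behind one half of the small carton's open lid; origin at the centre of its foot. Stays where it is.
- sauce_cup: white china cup without handle, 54 mm across, 40 mm tall, behind the other half of the small lid; origin at the centre of its foot. Stays where it is.
- shaker: steel shaker, 44 mm in diameter, 90 mm tall, to the left; origin at the centre of its foot. Stays where it is.
- bowl: steel bowl, 110 mm across, 50 mm tall, to the right; origin at the centre of its foot. Stays where it is.
There are look-alikes about, which are no part of the job. Leave any brown look-alike of the turner alone. What is shaped like the large but purple is not meant.

How it is judged:
On the way, in this order (a step that is already met when the one before it is completed fails the run):
1. the turner lies inside the tray, released and at rest (x of turner_butt in the frame of tray between -0.131 and 0.131 m and y of turner_butt in the frame of tray between -0.066 and 0.066 m and z of each of turner_butt, turner_tip in the frame of tray below 0.025 m and x of turner_tip in the frame of tray between -0.131 and 0.131 m and y of turner_tip in the frame of tray between -0.066 and 0.066 m and linear speed of turner below 0.03 m/s and contact force between the fingers and turner below 0.1 N), for 0.2 s.
2. the small carton's lid is fully shut (value of joint small_lid below 0.05 rad), for 0.2 s.
3. the large carton's lid stands half open at 45 degrees (value of joint large_lid between 0.645 and 0.925 rad), for 0.3 s.
At the end, for the whole second after the job is handed in: The whole turner lies inside the tray, released and at rest; the small lid is shut (below 0.05 rad, 3 degrees); the large lid stands at 0.785 rad (45 degrees) within 0.14 rad (8 degrees) (all of step 1 and all of step 3 and value of joint small_lid below 0.05 rad and angular speed of turner below 0.2 rad/s); the robot touches nothing.
It fails at once if the turner is let fall from well above the tray (height (world z) of turner above 0.075 m and contact force between turner and anything else below 0.02 N and linear speed of turner above 0.25 m/s).
It fails at once if the large carton or its lid is pressed with more than 15 N (contact force between any of the fingers, the arm and large above 15 N).
It fails at once if the small carton or its lid is pressed with more than 15 N (contact force between any of the fingers, the arm and small above 15 N).
It fails at once if a bystander (spoon, bottle, jar, cup, shaker, bowl) is moved by more than 30 mm or knocked over (distance of any of spoon, tall_bottle, low_jar, sauce_bottle, sauce_cup, shaker, bowl from where it was at the start of the episode above 0.03 m or angle between any of spoon, tall_bottle, low_jar, sauce_bottle, sauce_cup, shaker, bowl's own z axis and vertical above 0.4 rad).
It also fails if it takes over 72 s, if anything falls off the work surface, if the arm or the gripper's body presses on something with over 40 N, if the wrist force passes 120 N, or if a joint passes its speed limit or range.

### The arm

A 6-joint arm with a two-finger parallel gripper is mounted at the origin on the work surface. World frame = base frame: x ahead of the robot, y to its left, z up, the work surface at z = 0. Lengths are in m, angles in rad, forces in N, time in s.
With the tool pointing down it reaches from about 0.275 to 0.725 m from the base axis. Payload 5.6 kg.
Tool frame: the origin (TCP) lies at the very end of the fingers, on their centre line; the grasp point (between the pads) lies 19 mm behind it; z points along the fingers, y is the direction in which the jaws open and shut (so a half turn about z gives the same grasp; the last joint's range is limited). The gripper opens to 85 mm and grips with 20 to 120 N. Pads are 22 mm wide; open, the fingers measure 114 mm over their backs; the gripper's body (76 mm by 85 mm) begins 54 mm behind the grasp point. The pads swing forward as they close: fully open they stand 13 mm farther back than shut.
Start: joints at [1.582, 0.255, 0.108, 0, -1.424, -0.285], TCP at [0.149, 0.53, 0.231] pointing down, gripper open.
Joint ranges: [-2.95, 2.95], [-1.21, 1.97], [-1.09, 1.5], [-2.87, 1.71], [-2.94, -0.07], [-3.05, 3.05]. Speed limits (rad/s): [2.57, 2.57, 3.14, 3.14, 3.14, 3.14].

### API

Orientations are given as a 3x3 rotation matrix whose columns are the frame's x, y, z axes.
In Python, from rig import manip gives the robot as it stands. The module is installed in compiled form; this text tells all that it offers.
- The arm moves only by the shell command python3 -m inch 'ROWS' [OPENING] [FORCE]. ROWS is JSON, a list of rows, each an object of numbers: "dx", "dy", "dz": the shift along the tool's x, y, z normalised to -1 to 1, where 1 is 0.75 m; "ax", "ay", "az": the turn, a rotation vector about the tool's x, y, z normalised to -1 to 1, where 1 is 30 degrees. In form: [{"dx": .., "dy": .., "dz": .., "ax": .., "ay": .., "az": ..}, ...]. A call has 1 to 5 rows; each row is the pose to reach, as a shift and turn from the pose commanded when the call began, along the tool's axes at that moment; what a row does not reach only later rows make up. A row lasts 1/12 s, in which the tool goes at most 41.7 mm and 7.16 degrees, less where a joint would pass 70% of its speed; a pose out of reach is approached as far as the arm can. A call with a number of a shift or a turn outside -1 to 1 is refused whole. A call with a gripper value outside its range is refused whole. OPENING is the closure, from 0 (fully open) to 1 (shut), set as the call begins (- or left out, the last holds). The fingers move at their own pace and stop on an object; FORCE is the grip in N (left out, the last holds). Time passes only in rows, so rows that repeat a pose let the fingers close. It gives the time, the measured TCP pose, the force and the opening at its end, in the units of the state.
- manip.state(): the state, without advancing time (a new reading comes with each control period).
- manip.capture(name): name is "scene" or "side" or "wrist"; returns a dict with "frame" (480x640x3 uint8, red, green, blue), "K" (3x3 intrinsics, pixels), "distortion" ([k1, k2, p1, p2, k3] as OpenCV has them; the pictures are not rectified), "world_from_camera" (4x4, takes a point from camera to world coordinates). Camera axes: x right, y up, looking along -z (the intrinsics and any distortion apply to the point x, -y, -z); pixel columns grow to the right and rows downward; lengths in m; the calibration is good to about 2 mm. A picture is of the moment at which its call begins. There is no depth.
- manip.job_done(): hands the job in, once; it reports no verdict.
The state is a dict: "time": time; "joints": joint angles; "qvel": joint speeds; "tau": joint torques, N m; "eef_pos": TCP position; "tool_rot": TCP orientation; "force": force on the tool from outside, world axes, zero at the start; "wrist_torque": the same for the moment, N m; "grip_width": opening from 0.0 (shut) to 1.0 (fully open).
Only numpy, scipy, OpenCV 4.12 (cv2) and the standard library are available. Lean on these libraries where they do the work, as an engineer would, in place of code of your own. Each camera call takes 0.05 s, during which the arm holds its last target. There are 200 camera calls.

## Working session

There is one attempt and no reset: what is moved stays moved. The work goes in short steps, Python scripts to look and compute and a shell command to move; the robot and the scene stay as the last step left them, time stands still between calls to the robot, and variables do not carry over. Pictures are saved under pics/ and viewed, on a budget of 10 in all, crops included, one or two more only if the job needs it, and the job is handed in when it is done.

```bash
mkdir -p pics; cat > h.py <<'E'
import numpy as np, cv2, json
from rig import manip
def grab(n,save=None):
    c=manip.capture(n)
    if save: cv2.imwrite('pics/'+save,c['frame'][:,:,::-1])
    return c
def ray(c,uv):
    p=cv2.undistortPoints(np.array([[uv]],float),np.array(c['K'],float),np.array(c['distortion'],float))[0,0]
    T=np.array(c['world_from_camera']); d=T[:3,:3]@np.array([p[0],-p[1],-1.]); return T[:3,3],d
def plane(c,uv,z):
    o,d=ray(c,uv); return o+d*(z-o[2])/d[2]
def tri(c1,u1,c2,u2):
    o1,d1=ray(c1,u1);o2,d2=ray(c2,u2)
    s=np.linalg.lstsq(np.stack([d1,-d2],1),o2-o1,rcond=None)[0]
    a=o1+s[0]*d1;b=o2+s[1]*d2
    return (a+b)/2,np.linalg.norm(a-b)
def proj(c,P):
    T=np.linalg.inv(np.array(c['world_from_camera']));q=T[:3,:3]@np.array(P,float)+T[:3,3]
    return cv2.projectPoints(np.array([[q[0],-q[1],-q[2]]]),np.zeros(3),np.zeros(3),np.array(c['K'],float),np.array(c['distortion'],float))[0].ravel()
def delta(P,R=None):
    "row for going to P (and R) from now"
    s=manip.state();R0=np.array(s['tool_rot']);d=R0.T@(np.array(P)-s['eef_pos'])/0.75
    a=np.zeros(3) if R is None else np.degrees(cv2.Rodrigues(R0.T@R)[0].ravel())/30
    print('d',d.round(4),'a',a.round(3))
E
python3 - <<'E'
from h import *
import pickle
a=grab('scene','scene0.png');b=grab('side','side0.png')
pickle.dump((a,b),open('c0.pkl','wb'))
for c in (a,b): print(np.array(c['world_from_camera']).round(3),c['K'][0][0])
s=manip.state();print(s)
E
```

```text
[[ 0.815 -0.445  0.371  1.012]
 [ 0.579  0.638 -0.507 -0.761]
 [-0.01   0.628  0.778  1.226]
 [ 0.     0.     0.     1.   ]] 623.4614276258229
[[ 0.809  0.439 -0.391 -0.023]
 [-0.588  0.613 -0.527 -0.632]
 [ 0.009  0.657  0.754  0.969]
 [ 0.     0.     0.     1.   ]] 500.7493457774765
{'time': 0.1, 'joints': array([ 1.58158919e+00,  2.55683898e-01,  1.07118530e-01, -4.02200243e-04,
       -1.42392062e+00, -2.84619956e-01]), 'qvel': array([ 0.00125386, -0.00115024,  0.00341543,  0.00286211,  0.00100156,
       -0.00155879]), 'tau': array([-3.56358993e-03, -3.87603056e+01,  2.38476223e+01,  5.37811652e+00,
       -3.84678016e-03,  3.87980336e-06]), 'eef_pos': array([0.14855432, 0.52908681, 0.23048527]), 'tool_rot': array([[ 9.62727042e-01, -2.70474580e-01, -3.79610846e-04],
       [-2.70474831e-01, -9.62725556e-01, -1.69384353e-03],
       [ 9.26805546e-05,  1.73338415e-03, -9.99998493e-01]]), 'force': array([-0.78118278, -0.78629275, -0.33036512]), 'wrist_torque': array([ 0.01467617, -0.01699946, -0.00015405]), 'grip_width': 0.995996221681981}
```

View pics/scene0.png

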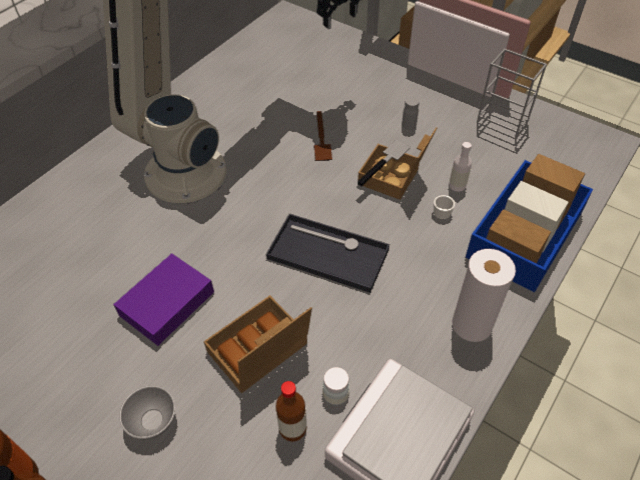

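View pics/side0.png

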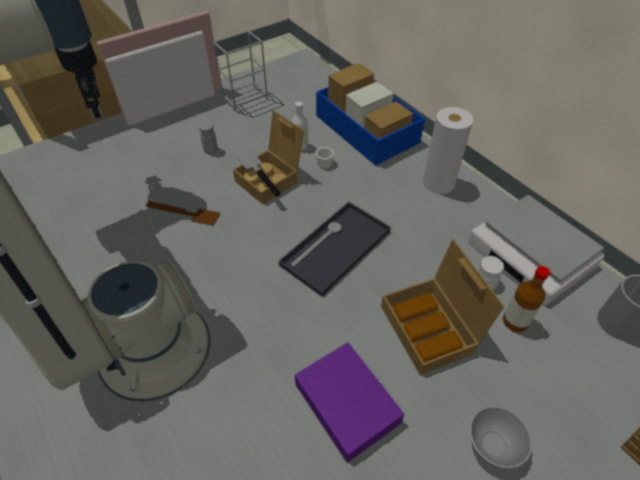

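Scene view: the small carton is at (392,172), with a black-handled tool across it at (372,172). The tray is at (328,252), the large carton at (258,343), its purple look-alike at (165,297), and the brown turner look-alike at (321,140). 
Side view: the same things are at (268,178), (335,248), (430,322), (348,400) and (183,212).
Turner candidates are the black handle at scene (372,172) and the brown one at (321,140). I choose the black one, on the small carton, and check it in one crop.

```bash
python3 - <<'E'
from h import *
import pickle
a,b=pickle.load(open('c0.pkl','rb'))
A=a['frame'][115:215,340:470];B=b['frame'][100:210,220:350]
A=cv2.resize(A,None,fx=6,fy=6,interpolation=2)[:,:780];B=cv2.resize(B,None,fx=6,fy=6,interpolation=2)
o=np.hstack([cv2.resize(A,(400,308)),cv2.resize(B,(400,338))[:308]])
A=a['frame'][130:210,345:445];B=b['frame'][105:205,225:305]
A=cv2.resize(A,(500,400),interpolation=2);B=cv2.resize(B,(300,375),interpolation=2)
o=np.zeros((400,800,3),np.uint8);o[:,:500]=A;o[:375,500:]=B
o=np.clip(o.astype(float)*1.5,0,255).astype(np.uint8)
cv2.imwrite('pics/crop1.png',o[:,:,::-1])
E
```

```text
(no output)
```

View pics/crop1.png

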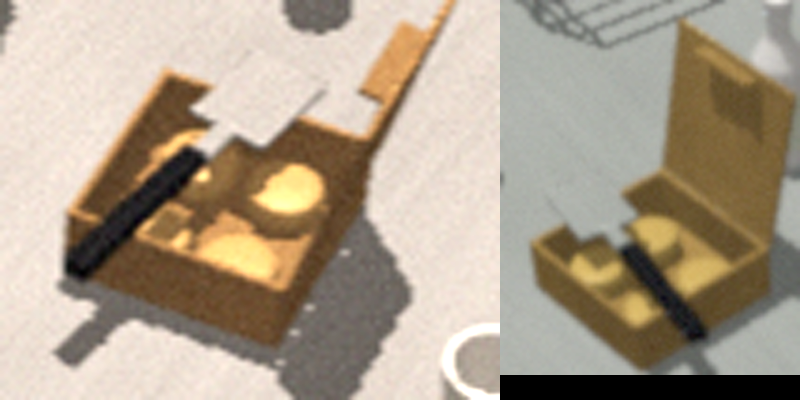

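The crop confirms it: a black handle from scene px (360,184) to (384,161) and a light blade at about (397,149), lying across the small carton.

```bash
python3 - <<'E'
from h import *
import pickle
a,b=pickle.load(open('c0.pkl','rb'))
S=lambda x,y:(345+x/5,130+y/5)
D=lambda x,y:(225+(x-500)/3.75,105+y/3.75)
print('small rim')
for p in [(70,212),(168,72),(280,290),(370,135)]: print('sc',plane(a,S(*p),.045).round(4))
for p in [(535,240),(640,325),(770,245),(665,175)]: print('sd',plane(b,D(*p),.045).round(4))
print('small lid free edge corners, side ray x scene')
print('handle: butt,shaft end')
for p in [(75,265),(195,155)]: print(plane(a,S(*p),.055).round(4))
for p in [(697,335),(625,247)]: print(plane(b,D(*p),.055).round(4))
print('blade')
for p in [(250,48),(325,92),(265,145),(190,105)]: print(plane(a,S(*p),.049).round(4))
print('tray')
def rectmask(c,roi):
    x0,y0,x1,y1=roi;f=c['frame'].astype(int);m=np.zeros(f.shape[:2],np.uint8)
    m[y0:y1,x0:x1]=(f.max(2)<75)[y0:y1,x0:x1]
    k=max(cv2.findContours(m,0,2)[0],key=cv2.contourArea);
    return cv2.approxPolyDP(cv2.convexHull(k),6,True)[:,0],cv2.contourArea(k)
for c,r in((a,(255,205,400,300)),(b,(270,195,400,300))):
    q,A=rectmask(c,r);print(q.tolist(),A)
    for p in q: print(plane(c,p.tolist(),.02).round(3))
print('large rim')
for p in [(268,299),(206,346),(240,386)]: print('sc',plane(a,p,.045).round(4))
for p in [(382,296),(426,369-10),(480,345),(441,281)]: print('sd',plane(b,p,.045).round(4))
P=[('spoonbowl',(350,244),(335,228),.01),('tall',(292,432),(518,322),.0),('jar',(336,398),(490,283),0),('sauce',(458,187),(300,148),0),('cup',(443,216),(325,164),.02),('shaker',(410,131),(210,150),0),('bowl',(148,413),(500,438),.025)]
for n,u,v,z in P: print(n,plane(a,u,z).round(3),plane(b,v,z).round(3))
# large lid top corners
print('lid top tri',tri(a,(310,310),b,(453,243)),tri(a,(240,352),b,(499,310)))
print('small lid top tri',tri(a,(436,129),b,D(683,20)),tri(a,(436,129),b,D(795,100)))
E
```

```text
small rim
sc [0.4135 0.2378 0.045 ]
sc [0.399  0.3585 0.045 ]
sc [0.5333 0.2526 0.045 ]
sc [0.5146 0.3786 0.045 ]
sd [0.3978 0.3567 0.045 ]
sd [0.4137 0.2354 0.045 ]
sd [0.5355 0.2523 0.045 ]
sd [0.5148 0.3647 0.045 ]
small lid free edge corners, side ray x scene
handle: butt,shaft end
[0.4416 0.1989 0.055 ]
[0.45   0.3028 0.055 ]
[0.4359 0.1946 0.055 ]
[0.4425 0.3018 0.055 ]
blade
[0.428  0.3968 0.049 ]
[0.4796 0.3899 0.049 ]
[0.4739 0.3361 0.049 ]
[0.4247 0.3395 0.049 ]
tray
[[288, 216], [387, 244], [370, 292], [267, 259]] 5441.5
[0.337 0.026 0.02 ]
[0.591 0.093 0.02 ]
[ 0.633 -0.05   0.02 ]
[ 0.378 -0.112  0.02 ]
[[349, 202], [390, 232], [322, 296], [279, 261]] 5098.0
[0.593 0.091 0.02 ]
[ 0.612 -0.054  0.02 ]
[ 0.358 -0.112  0.02 ]
[0.333 0.031 0.02 ]
large rim
sc [ 0.463  -0.2115  0.045 ]
sc [ 0.4285 -0.3803  0.045 ]
sc [ 0.5468 -0.4089  0.045 ]
sd [ 0.4561 -0.2027  0.045 ]
sd [ 0.4293 -0.3704  0.045 ]
sd [ 0.5414 -0.4118  0.045 ]
sd [ 0.5916 -0.2494  0.045 ]
spoonbowl [0.513 0.048 0.01 ] [0.512 0.045 0.01 ]
tall [ 0.679 -0.412  0.   ] [ 0.681 -0.411  0.   ]
jar [ 0.71  -0.301  0.   ] [ 0.712 -0.302  0.   ]
sauce [0.638 0.381 0.   ] [ 0.626  0.374 -0.   ]
cup [0.66  0.251 0.02 ] [0.631 0.252 0.02 ]
shaker [0.421 0.501 0.   ] [0.401 0.521 0.   ]
bowl [ 0.425 -0.554  0.025] [ 0.439 -0.559  0.025]
lid top tri (array([ 0.60341511, -0.2409466 ,  0.1642467 ]), np.float64(0.002993699819483959)) (array([ 0.55192705, -0.40250575,  0.16945591]), np.float64(0.01800154321010186))
small lid top tri (array([0.54899781, 0.37787152, 0.16264852]), np.float64(0.00043408841862785185)) (array([0.57101435, 0.29686111, 0.18064624]), np.float64(0.08387421864780731))
```

```bash
R='{"dx":0.47,"dy":0.213,"dz":0.093,"az":1}'
python3 -m inch '[{"dx":0.47,"dy":0.213,"dz":0.093,"az":1},{"dx":0.47,"dy":0.213,"dz":0.093,"az":1},{"dx":0.47,"dy":0.213,"dz":0.093,"az":1},{"dx":0.47,"dy":0.213,"dz":0.093,"az":1},{"dx":0.47,"dy":0.213,"dz":0.093,"az":1}]' 0.5 30
cat >> h.py <<'E'
def Rd(deg): # tool down with tool x at world heading deg
    c,s=np.cos(np.radians(deg)),np.sin(np.radians(deg)); return np.array([[c,s,0],[s,-c,0],[0,0,-1.]])
E
python3 -c "
from h import *
print(manip.state()['joints'].round(2)); delta((.445,.281,.14),Rd(-94.5))"
```

```text
[ 1.58  0.26  0.11 -0.   -1.42 -0.28]
d [0.47   0.2113 0.1211] a [ 3.000e-03 -2.000e-03  2.627e+00]$[0]: bad value
```

```bash

python3 -m inch '[{"dx":0.47,"dy":0.211,"dz":0.12,"ax":0,"ay":0,"az":1},{"dx":0.47,"dy":0.211,"dz":0.12,"ax":0,"ay":0,"az":1},{"dx":0.47,"dy":0.211,"dz":0.12,"ax":0,"ay":0,"az":1},{"dx":0.47,"dy":0.211,"dz":0.12,"ax":0,"ay":0,"az":1},{"dx":0.47,"dy":0.211,"dz":0.12,"ax":0,"ay":0,"az":1}]' 0.5 30
python3 -c "
from h import *
print(manip.state()['joints'].round(2)); delta((.445,.281,.14),Rd(-94.5))"
```

```text
time: 0.52
eef_pos: [0.3053, 0.3978, 0.1833]
tool_rot: [[0.694, -0.72, -0.0], [-0.72, -0.694, -0.0], [0.0, 0.001, -1.0]]
force: [1.6, 0.7, -0.6]
grip_width: 0.5
[ 1.23  0.18 -0.11 -0.   -1.28 -0.46]
d [ 0.2415 -0.0259  0.0578] a [ 1.000e-03 -1.000e-03  1.616e+00]
```

```bash

python3 -m inch '[{"dx":0.24,"dy":-0.026,"dz":0.058,"ax":0,"ay":0,"az":1},{"dx":0.24,"dy":-0.026,"dz":0.058,"ax":0,"ay":0,"az":1},{"dx":0.24,"dy":-0.026,"dz":0.058,"ax":0,"ay":0,"az":1},{"dx":0.24,"dy":-0.026,"dz":0.058,"ax":0,"ay":0,"az":1},{"dx":0.24,"dy":-0.026,"dz":0.058,"ax":0,"ay":0,"az":1}]'
python3 -m inch '[{"dx":0,"dy":0,"dz":0,"ax":0,"ay":0,"az":0.62},{"dx":0,"dy":0,"dz":0,"ax":0,"ay":0,"az":0.62},{"dx":0,"dy":0,"dz":0,"ax":0,"ay":0,"az":0.62},{"dx":0,"dy":0,"dz":0,"ax":0,"ay":0,"az":0.62}]'
python3 - <<'E'
from h import *
c=grab('wrist','wrist1.png')
print(manip.state()['joints'].round(2)); delta((.445,.281,.06),Rd(-94.5))
for P in [(.445,.281,.057),(.4385,.1965,.057),(.446,.302,.057),(.455,.395,.047)]: print(proj(c,P))
E
```

```text
time: 0.93
eef_pos: [0.4458, 0.2809, 0.1388]
tool_rot: [[0.238, -0.971, -0.002], [-0.971, -0.238, -0.002], [0.002, 0.002, -1.0]]
force: [-1.5, 0.2, -0.5]
grip_width: 0.5
time: 1.27
eef_pos: [0.444, 0.2838, 0.14]
tool_rot: [[-0.078, -0.997, -0.001], [-0.997, 0.078, -0.001], [0.001, 0.001, -1.0]]
force: [0.4, 0.1, 0.2]
grip_width: 0.499
[ 0.87  0.26 -0.13 -0.   -1.19 -0.94]
d [ 0.0038 -0.0017  0.1068] a [ 0.001 -0.001  0.01 ]
[323.18078985 249.18565603]
[323.07511251  99.60786139]
[324.19837844 281.51116258]
[321.5610665  396.33352127]
```

View pics/wrist1.png

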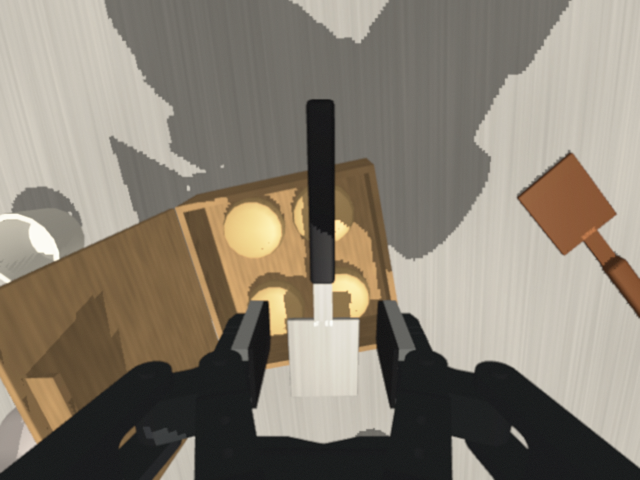

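Wrist view: the handle runs from (320,100) to (322,282) and the blade ends at (322,396), within 2 px of what I predicted, so the turner pose is confirmed. The brown look-alike is at (570,205), well clear.

```bash

python3 -m inch '[{"dx":0.004,"dy":-0.002,"dz":0.04,"ax":0,"ay":0,"az":0},{"dx":0.004,"dy":-0.002,"dz":0.08,"ax":0,"ay":0,"az":0},{"dx":0.004,"dy":-0.002,"dz":0.107,"ax":0,"ay":0,"az":0},{"dx":0.004,"dy":-0.002,"dz":0.107,"ax":0,"ay":0,"az":0}]' 0.65 30
python3 -m inch '[{"dx":0,"dy":0,"dz":0.01,"ax":0,"ay":0,"az":0},{"dx":0,"dy":0,"dz":0.02,"ax":0,"ay":0,"az":0},{"dx":0,"dy":0,"dz":0.02,"ax":0,"ay":0,"az":0}]'
python3 -m inch '[{"dx":0,"dy":0,"dz":0,"ax":0,"ay":0,"az":0},{"dx":0,"dy":0,"dz":0,"ax":0,"ay":0,"az":0},{"dx":0,"dy":0,"dz":0,"ax":0,"ay":0,"az":0},{"dx":0,"dy":0,"dz":0,"ax":0,"ay":0,"az":0},{"dx":0,"dy":0,"dz":0,"ax":0,"ay":0,"az":0}]' 1 40
python3 -m inch '[{"dx":0,"dy":0,"dz":0,"ax":0,"ay":0,"az":0},{"dx":0,"dy":0,"dz":0,"ax":0,"ay":0,"az":0},{"dx":0,"dy":0,"dz":0,"ax":0,"ay":0,"az":0},{"dx":0,"dy":0,"dz":0,"ax":0,"ay":0,"az":0},{"dx":0,"dy":0,"dz":0,"ax":0,"ay":0,"az":0}]' 1 40

```

```text
time: 1.65
eef_pos: [0.4426, 0.279, 0.0558]
tool_rot: [[-0.073, -0.997, -0.007], [-0.997, 0.073, -0.006], [0.006, 0.006, -1.0]]
force: [-0.8, -0.2, -0.4]
grip_width: 0.349
time: 1.9
eef_pos: [0.4453, 0.2813, 0.045]
tool_rot: [[-0.074, -0.997, -0.0], [-0.997, 0.074, 0.0], [-0.0, 0.0, -1.0]]
force: [0.0, -0.4, -0.8]
grip_width: 0.345
time: 2.32
eef_pos: [0.4459, 0.2817, 0.0461]
tool_rot: [[-0.074, -0.997, 0.001], [-0.997, 0.074, 0.001], [-0.001, -0.001, -1.0]]
force: [-1.9, 0.1, 4.6]
grip_width: 0.173
time: 2.73
eef_pos: [0.4459, 0.2816, 0.0461]
tool_rot: [[-0.074, -0.997, 0.001], [-0.997, 0.074, 0.001], [-0.001, -0.001, -1.0]]
force: [-1.3, 0.9, 6.2]
grip_width: 0.172
```

```bash

python3 -m inch '[{"dx":0,"dy":0,"dz":-0.01,"ax":0,"ay":0,"az":0},{"dx":0,"dy":0,"dz":-0.03,"ax":0,"ay":0,"az":0},{"dx":0,"dy":0,"dz":-0.06,"ax":0,"ay":0,"az":0},{"dx":0,"dy":0,"dz":-0.1,"ax":0,"ay":0,"az":0},{"dx":0,"dy":0,"dz":-0.1,"ax":0,"ay":0,"az":0}]'
python3 - <<'E'
from h import *
c=grab('wrist','wrist2.png')
s=manip.state();print(s['eef_pos'],s['force'],s['grip_width'])
E
```

```text
time: 3.15
eef_pos: [0.4481, 0.2829, 0.1261]
tool_rot: [[-0.074, -0.997, 0.008], [-0.997, 0.074, 0.005], [-0.006, -0.007, -1.0]]
force: [1.5, 0.5, -0.9]
grip_width: 0.17
[0.44689693 0.28241868 0.12348222] [ 0.04328325  0.29553747 -1.97115904] 0.17434721443169038
```

View pics/wrist2.png

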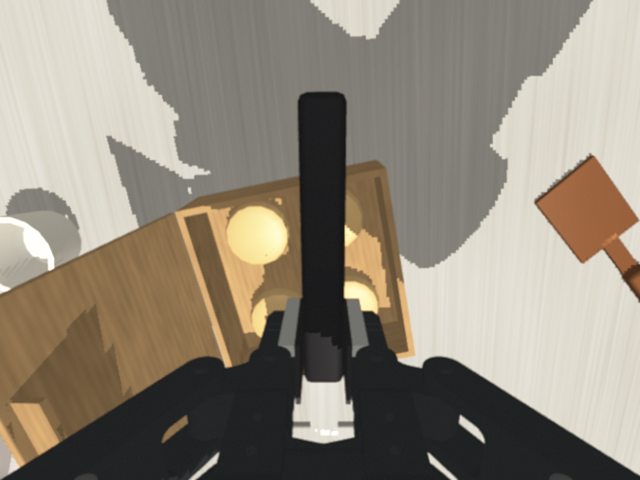

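The turner is held level. I'll carry it over to the tray, translating first and rotating after.

```bash

python3 -m inch '[{"dx":0.03,"dy":-0.004,"dz":0,"ax":0,"ay":0,"az":0},{"dx":0.08,"dy":-0.012,"dz":0,"ax":0,"ay":0,"az":0},{"dx":0.135,"dy":-0.02,"dz":0,"ax":0,"ay":0,"az":0.1},{"dx":0.19,"dy":-0.03,"dz":0,"ax":0,"ay":0,"az":0.3},{"dx":0.24,"dy":-0.04,"dz":0,"ax":0,"ay":0,"az":0.5}]'
python3 -m inch '[{"dx":0.05,"dy":0,"dz":0,"ax":0,"ay":0,"az":0.2},{"dx":0.09,"dy":0,"dz":0,"ax":0,"ay":0,"az":0.4},{"dx":0.11,"dy":0,"dz":0,"ax":0,"ay":0,"az":0.6},{"dx":0.12,"dy":0,"dz":0,"ax":0,"ay":0,"az":0.8},{"dx":0.12,"dy":0,"dz":0,"ax":0,"ay":0,"az":1}]'
python3 - <<'E'
from h import *
s=manip.state();print(s['force'],s['grip_width'],s['joints'].round(2));delta((.4717,-.0417,.1),Rd(-165.5))
E
```

```text
time: 3.62
eef_pos: [0.4606, 0.0972, 0.1194]
tool_rot: [[-0.335, -0.942, -0.002], [-0.942, 0.335, -0.001], [0.001, 0.002, -1.0]]
force: [0.6, -0.4, -0.6]
grip_width: 0.171
time: 4.03
eef_pos: [0.4304, 0.0127, 0.1194]
tool_rot: [[-0.763, -0.646, -0.002], [-0.646, 0.763, -0.0], [0.002, 0.001, -1.0]]
force: [-0.9, -0.3, -1.2]
grip_width: 0.172
[-0.93722453 -0.33405568 -1.2054828 ] 0.171946697360406 [ 0.4   0.09 -0.39 -0.   -1.09 -1.26]
d [ 0.0049 -0.0909  0.0258] a [ 0.001 -0.004  0.859]
```

```bash

python3 -m inch '[{"dx":0.001,"dy":-0.02,"dz":0,"ax":0,"ay":0,"az":0.2},{"dx":0.002,"dy":-0.05,"dz":0.01,"ax":0,"ay":0,"az":0.4},{"dx":0.005,"dy":-0.08,"dz":0.026,"ax":0,"ay":0,"az":0.6},{"dx":0.005,"dy":-0.091,"dz":0.026,"ax":0,"ay":0,"az":0.8},{"dx":0.005,"dy":-0.091,"dz":0.026,"ax":0,"ay":0,"az":0.86}]'
python3 -m inch '[{"dx":0,"dy":0,"dz":0.02,"ax":0,"ay":0,"az":0},{"dx":0,"dy":0,"dz":0.04,"ax":0,"ay":0,"az":0},{"dx":0,"dy":0,"dz":0.06,"ax":0,"ay":0,"az":0},{"dx":0,"dy":0,"dz":0.06,"ax":0,"ay":0,"az":0},{"dx":0,"dy":0,"dz":0.06,"ax":0,"ay":0,"az":0}]'
python3 - <<'E'
from h import *
a=grab('scene','s2.png');b=grab('side');w=grab('wrist')
s=manip.state();print(s['eef_pos'],s['force'],s['grip_width']);delta((.4717,-.0417,.01),Rd(-165.5))
A=cv2.resize(a['frame'][180:330,240:420],(480,400),interpolation=2)
B=cv2.resize(w['frame'],(320,240))
C=cv2.resize(b['frame'][180:310,260:420],(320,260))
o=np.zeros((500,800,3),np.uint8);o[:400,:480]=A;o[:240,480:]=B;o[240:,480:]=C
cv2.imwrite('pics/place.png',o[:,:,::-1])
E
```

```text
time: 4.45
eef_pos: [0.4733, -0.0412, 0.0989]
tool_rot: [[-0.968, -0.25, -0.004], [-0.25, 0.968, -0.001], [0.004, 0.0, -1.0]]
force: [0.2, -0.1, -0.9]
grip_width: 0.174
time: 4.87
eef_pos: [0.4726, -0.04, 0.0549]
tool_rot: [[-0.966, -0.257, -0.003], [-0.257, 0.966, -0.001], [0.003, 0.0, -1.0]]
force: [0.1, 0.0, -1.4]
grip_width: 0.173
[ 0.47437404 -0.03959151  0.05659161] [ 0.84894744  0.33172817 -1.39623447] 0.1730010344415131
d [ 0.0042 -0.0018  0.0621] a [-0.     0.002  0.014]
```

View pics/place.png

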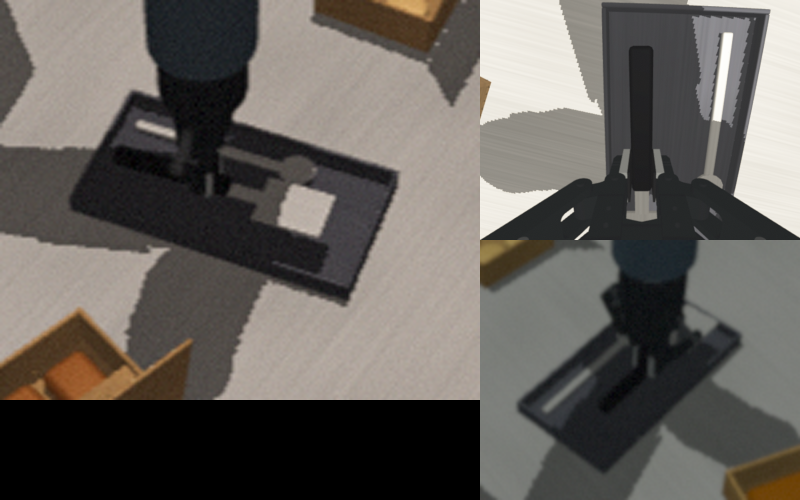

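The turner is above the tray's -y half, parallel to it and clear of the spoon (wrist inset: handle at x≈641, spoon at x≈725). I'm lowering it now.

```bash

python3 -m inch '[{"dx":0.004,"dy":0,"dz":0.02,"ax":0,"ay":0,"az":0},{"dx":0.004,"dy":0,"dz":0.04,"ax":0,"ay":0,"az":0},{"dx":0.004,"dy":0,"dz":0.055,"ax":0,"ay":0,"az":0},{"dx":0.004,"dy":0,"dz":0.06,"ax":0,"ay":0,"az":0},{"dx":0.004,"dy":0,"dz":0.06,"ax":0,"ay":0,"az":0}]'
python3 -m inch '[{"dx":0,"dy":0,"dz":0.004,"ax":0,"ay":0,"az":0},{"dx":0,"dy":0,"dz":0.004,"ax":0,"ay":0,"az":0}]'

```

```text
time: 5.43
eef_pos: [0.4707, -0.0405, 0.0106]
tool_rot: [[-0.966, -0.257, -0.001], [-0.257, 0.966, -0.0], [0.001, -0.0, -1.0]]
force: [0.2, 0.2, -0.4]
grip_width: 0.174
time: 5.6
eef_pos: [0.4715, -0.0403, 0.0083]
tool_rot: [[-0.966, -0.257, 0.001], [-0.257, 0.966, 0.0], [-0.001, -0.0, -1.0]]
force: [-0.2, -0.5, -0.8]
grip_width: 0.172
```

```bash

python3 -m inch '[{"dx":0,"dy":0,"dz":0.003,"ax":0,"ay":0,"az":0},{"dx":0,"dy":0,"dz":0.003,"ax":0,"ay":0,"az":0},{"dx":0,"dy":0,"dz":0.003,"ax":0,"ay":0,"az":0}]'
python3 -m inch '[{"dx":0,"dy":0,"dz":0.002,"ax":0,"ay":0,"az":0},{"dx":0,"dy":0,"dz":0.002,"ax":0,"ay":0,"az":0}]'

```

```text
time: 5.85
eef_pos: [0.4711, -0.0404, 0.0058]
tool_rot: [[-0.966, -0.257, 0.0], [-0.257, 0.966, 0.0], [-0.0, -0.0, -1.0]]
force: [-0.8, 0.2, -1.4]
grip_width: 0.17
time: 6.02
eef_pos: [0.4712, -0.0404, 0.0051]
tool_rot: [[-0.966, -0.258, 0.001], [-0.258, 0.966, -0.0], [-0.001, -0.0, -1.0]]
force: [-3.4, 2.2, 8.5]
grip_width: 0.174
```

Contact with the floor. I'll open to about 27 mm, wait, then rise.

```bash

python3 -m inch '[{"dx":0,"dy":0,"dz":0,"ax":0,"ay":0,"az":0},{"dx":0,"dy":0,"dz":0,"ax":0,"ay":0,"az":0},{"dx":0,"dy":0,"dz":0,"ax":0,"ay":0,"az":0},{"dx":0,"dy":0,"dz":0,"ax":0,"ay":0,"az":0}]' 0.7 30
python3 -m inch '[{"dx":0,"dy":0,"dz":-0.01,"ax":0,"ay":0,"az":0},{"dx":0,"dy":0,"dz":-0.03,"ax":0,"ay":0,"az":0},{"dx":0,"dy":0,"dz":-0.07,"ax":0,"ay":0,"az":0},{"dx":0,"dy":0,"dz":-0.12,"ax":0,"ay":0,"az":0},{"dx":0,"dy":0,"dz":-0.17,"ax":0,"ay":0,"az":0}]'
python3 -m inch '[{"dx":0,"dy":0,"dz":-0.15,"ax":0,"ay":0,"az":0},{"dx":0,"dy":0,"dz":-0.15,"ax":0,"ay":0,"az":0},{"dx":0,"dy":0,"dz":-0.15,"ax":0,"ay":0,"az":0}]' 1
python3 - <<'E'
from h import *
w=grab('wrist');s=manip.state();print(s['eef_pos'],s['joints'].round(2))
import pickle; pickle.dump(w,open('w3.pkl','wb'))
cv2.imwrite('pics/w3.png',cv2.resize(w['frame'],(480,360))[:,:,::-1])
def T(x,y,z):
    c,q=np.cos(np.radians(14)),np.sin(np.radians(14)); return proj(w,(.479+c*x-q*y,-.009+q*x+c*y,z))*.75
for p in [(-.1,-.03,.016),(.1,-.03,.006),(-.135,-.07,.02),(.135,-.07,.02),(.135,.07,.02)]: print(p,T(*p).round())
E
```

```text
time: 6.35
eef_pos: [0.471, -0.0405, 0.004]
tool_rot: [[-0.966, -0.257, 0.0], [-0.257, 0.966, -0.0], [-0.0, -0.0, -1.0]]
force: [0.5, -0.0, -0.2]
grip_width: 0.299
time: 6.77
eef_pos: [0.4701, -0.0407, 0.1332]
tool_rot: [[-0.966, -0.257, -0.001], [-0.257, 0.966, -0.001], [0.002, -0.0, -1.0]]
force: [1.4, -0.2, -0.2]
grip_width: 0.303
time: 7.02
eef_pos: [0.4714, -0.0408, 0.2489]
tool_rot: [[-0.966, -0.257, 0.005], [-0.257, 0.966, -0.0], [-0.005, -0.001, -1.0]]
force: [1.9, 0.4, -0.3]
grip_width: -0.001
[ 0.47391271 -0.04127527  0.25407108] [ 0.25  0.09 -0.04  0.   -1.43 -1.56]
(-0.1, -0.03, 0.016) [243.  80.]
(0.1, -0.03, 0.006) [241. 227.]
(-0.135, -0.07, 0.02) [209.  48.]
(0.135, -0.07, 0.02) [213. 253.]
(0.135, 0.07, 0.02) [310. 254.]
```

View pics/w3.png

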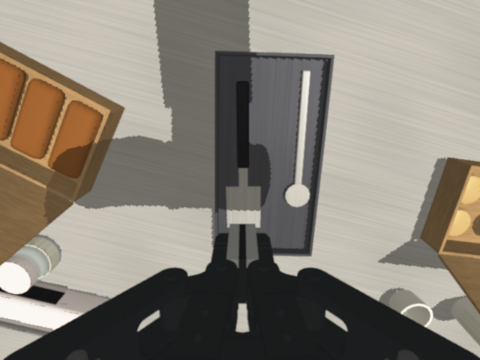

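Step 1 looks good: butt at (243,80), tip at (243,225), inside the tray outline, with the spoon untouched. The small lid comes next. I'll push it from behind, on the cup side, with closed fingers.

```bash
python3 - <<'E'
from h import *
import pickle
a,b=pickle.load(open('c0.pkl','rb'))
print('roll',plane(a,(475,335),0).round(3),plane(b,(440,188),0).round(3))
delta((.600,.309,.26),Rd(-172.7))
E
```

```text
roll [ 0.879 -0.     0.   ] [0.847 0.001 0.   ]
d [-0.2829  0.4079 -0.0059] a [-0.007  0.026  0.255]
```

```bash

python3 -m inch '[{"dx":-0.02,"dy":0.05,"dz":-0.006,"ax":0,"ay":0,"az":0.05},{"dx":-0.06,"dy":0.1,"dz":-0.006,"ax":0,"ay":0,"az":0.1},{"dx":-0.1,"dy":0.15,"dz":-0.006,"ax":0,"ay":0,"az":0.15},{"dx":-0.13,"dy":0.2,"dz":-0.006,"ax":0,"ay":0,"az":0.2},{"dx":-0.17,"dy":0.25,"dz":-0.006,"ax":0,"ay":0,"az":0.255}]' 1
python3 -m inch '[{"dx":-0.04,"dy":0.05,"dz":0,"ax":0,"ay":0,"az":0},{"dx":-0.07,"dy":0.1,"dz":0,"ax":0,"ay":0,"az":0},{"dx":-0.11,"dy":0.14,"dz":0,"ax":0,"ay":0,"az":0},{"dx":-0.13,"dy":0.16,"dz":0,"ax":0,"ay":0,"az":0},{"dx":-0.13,"dy":0.16,"dz":0,"ax":0,"ay":0,"az":0}]' 
python3 - <<'E'
from h import *
s=manip.state();print(s['joints'].round(2))
delta((.600,.309,.13),Rd(-172.7))
w=grab('wrist');b=grab('side');a=grab('scene')
o=np.hstack([cv2.resize(w['frame'],(400,300)),cv2.resize(b['frame'][60:240,200:440],(400,300))])
o=np.vstack([o,np.hstack([cv2.resize(a['frame'][60:240,340:580],(400,300)),np.zeros((300,400,3),np.uint8)])])
cv2.imwrite('pics/lid1.png',o[:,:,::-1])
for P in [(.549,.378,.163),(.5245,.3115,.045),(.557,.315,.165)]: print(proj(w,P)*.625,(proj(b,P)-[200,60])/.6+[400,0])
E
```

```text
time: 7.48
eef_pos: [0.5378, 0.1559, 0.2493]
tool_rot: [[-0.992, -0.125, 0.001], [-0.125, 0.992, 0.0], [-0.001, 0.0, -1.0]]
force: [0.7, -1.0, 0.0]
grip_width: -0.002
time: 7.9
eef_pos: [0.6205, 0.2897, 0.244]
tool_rot: [[-0.992, -0.129, -0.005], [-0.129, 0.992, -0.002], [0.005, -0.002, -1.0]]
force: [-1.6, -1.7, -1.2]
grip_width: 0.001
[ 0.66  0.54  0.57 -0.   -1.61 -2.1 ]
d [0.023  0.0293 0.1521] a [-0.003 -0.01   0.004]
[311.4734069   94.48048739] [523.00942532  83.78921783]
[228.55523215  61.79714039] [536.64258055 167.25473589]
[240.63580086  94.03956302] [548.36998323 100.18269844]
```

View pics/lid1.png

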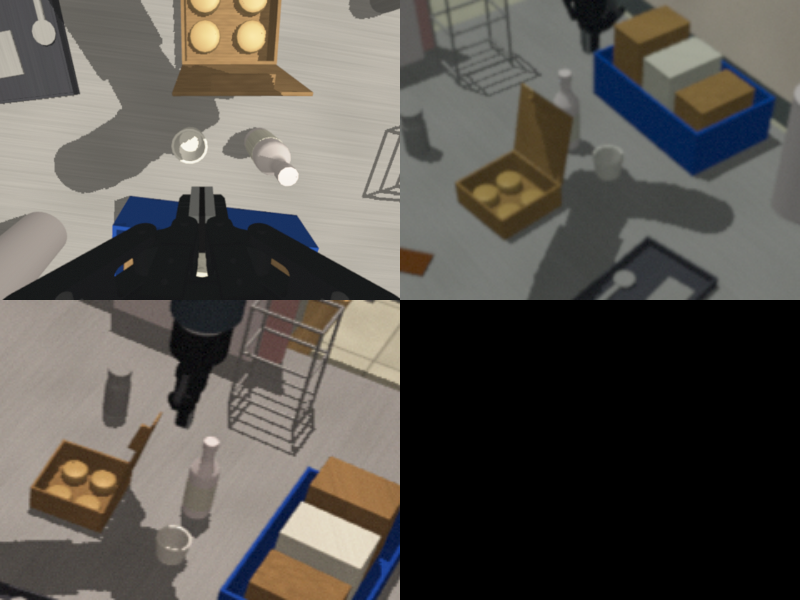

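The lid's free edge lies at wrist (172–312, 95), as predicted. Cup (190,145) and sauce bottle (270,155) are both clear of the planned finger spot, so I'm descending.

```bash

python3 -m inch '[{"dx":0.023,"dy":0.029,"dz":0,"ax":0,"ay":0,"az":0},{"dx":0.023,"dy":0.029,"dz":0.04,"ax":0,"ay":0,"az":0},{"dx":0.023,"dy":0.029,"dz":0.09,"ax":0,"ay":0,"az":0},{"dx":0.023,"dy":0.029,"dz":0.13,"ax":0,"ay":0,"az":0},{"dx":0.023,"dy":0.029,"dz":0.15,"ax":0,"ay":0,"az":0}]'
python3 -m inch '[{"dx":0.013,"dy":0,"dz":0,"ax":0,"ay":0,"az":0},{"dx":0.026,"dy":0,"dz":0,"ax":0,"ay":0,"az":0},{"dx":0.04,"dy":0,"dz":0,"ax":0,"ay":0,"az":0},{"dx":0.053,"dy":0,"dz":0,"ax":0,"ay":0,"az":0},{"dx":0.066,"dy":0,"dz":0,"ax":0,"ay":0,"az":0}]'

```

```text
time: 8.47
eef_pos: [0.5972, 0.3028, 0.1331]
tool_rot: [[-0.992, -0.125, -0.004], [-0.125, 0.992, -0.002], [0.004, -0.001, -1.0]]
force: [-0.6, -0.5, -0.2]
grip_width: -0.0
time: 8.88
eef_pos: [0.5502, 0.2973, 0.138]
tool_rot: [[-0.992, -0.126, 0.003], [-0.126, 0.992, 0.001], [-0.003, 0.001, -1.0]]
force: [0.5, -0.1, 0.2]
grip_width: 0.005
```

```bash

python3 -m inch '[{"dx":0.023,"dy":0,"dz":0,"ax":0,"ay":0,"az":0},{"dx":0.046,"dy":0,"dz":0,"ax":0,"ay":0,"az":0},{"dx":0.062,"dy":0,"dz":0,"ax":0,"ay":0,"az":0},{"dx":0.079,"dy":0,"dz":0,"ax":0,"ay":0,"az":0},{"dx":0.094,"dy":0,"dz":0.006,"ax":0,"ay":0,"az":0}]'
python3 -m inch '[{"dx":0.013,"dy":0,"dz":0.01,"ax":0,"ay":0,"az":0},{"dx":0.026,"dy":0,"dz":0.023,"ax":0,"ay":0,"az":0},{"dx":0.036,"dy":0,"dz":0.037,"ax":0,"ay":0,"az":0},{"dx":0.044,"dy":0,"dz":0.052,"ax":0,"ay":0,"az":0},{"dx":0.049,"dy":0,"dz":0.064,"ax":0,"ay":0,"az":0}]'
python3 -m inch '[{"dx":0,"dy":0,"dz":0,"ax":0,"ay":0,"az":0}]'

```

```text
time: 9.3
eef_pos: [0.4804, 0.2887, 0.1341]
tool_rot: [[-0.992, -0.126, 0.004], [-0.126, 0.992, 0.003], [-0.004, 0.002, -1.0]]
force: [0.7, -0.0, -0.2]
grip_width: 0.001
time: 9.72
eef_pos: [0.4434, 0.2839, 0.0844]
tool_rot: [[-0.992, -0.126, 0.001], [-0.126, 0.992, 0.002], [-0.002, 0.001, -1.0]]
force: [-0.1, -1.0, 1.0]
grip_width: -0.003
time: 9.8
eef_pos: [0.4426, 0.2835, 0.0829]
tool_rot: [[-0.992, -0.126, -0.001], [-0.126, 0.992, -0.001], [0.002, -0.001, -1.0]]
force: [-0.3, 0.0, -0.7]
grip_width: 0.001
```

```bash

python3 -m inch '[{"dx":0,"dy":0,"dz":0.01,"ax":0,"ay":0,"az":0},{"dx":0,"dy":0,"dz":0.02,"ax":0,"ay":0,"az":0},{"dx":0,"dy":0,"dz":0.028,"ax":0,"ay":0,"az":0},{"dx":0,"dy":0,"dz":0.034,"ax":0,"ay":0,"az":0},{"dx":0,"dy":0,"dz":0.034,"ax":0,"ay":0,"az":0}]'
python3 -m inch '[{"dx":0,"dy":0,"dz":0.002,"ax":0,"ay":0,"az":0},{"dx":0,"dy":0,"dz":0.004,"ax":0,"ay":0,"az":0},{"dx":0,"dy":0,"dz":0.004,"ax":0,"ay":0,"az":0}]'

```

```text
time: 10.22
eef_pos: [0.4437, 0.2846, 0.0568]
tool_rot: [[-0.992, -0.126, -0.001], [-0.126, 0.992, -0.001], [0.002, -0.001, -1.0]]
force: [-0.2, 0.2, 0.5]
grip_width: 0.001
time: 10.47
eef_pos: [0.4442, 0.2851, 0.0549]
tool_rot: [[-0.992, -0.126, 0.0], [-0.126, 0.992, -0.0], [-0.0, -0.0, -1.0]]
force: [0.8, 0.4, 0.7]
grip_width: 0.004
```

```bash

for i in 1 2 3; do :; done
python3 -m inch '[{"dx":0,"dy":0,"dz":0.002,"ax":0,"ay":0,"az":0},{"dx":0,"dy":0,"dz":0.004,"ax":0,"ay":0,"az":0},{"dx":0,"dy":0,"dz":0.004,"ax":0,"ay":0,"az":0}]' | grep -E 'eef|force'
python3 -m inch '[{"dx":0,"dy":0,"dz":0.001,"ax":0,"ay":0,"az":0},{"dx":0,"dy":0,"dz":0.002,"ax":0,"ay":0,"az":0},{"dx":0,"dy":0,"dz":0.002,"ax":0,"ay":0,"az":0}]' | grep -E 'eef|force'

```

```text
eef_pos: [0.444, 0.2851, 0.0518]
force: [-0.5, 0.3, 0.3]
eef_pos: [0.444, 0.2851, 0.0504]
force: [0.6, 0.2, 0.8]
```

```bash

python3 -m inch '[{"dx":0,"dy":0,"dz":0.001,"ax":0,"ay":0,"az":0},{"dx":0,"dy":0,"dz":0.001,"ax":0,"ay":0,"az":0},{"dx":0,"dy":0,"dz":0.001,"ax":0,"ay":0,"az":0}]' | grep -E 'eef|force'
python3 -m inch '[{"dx":0,"dy":0,"dz":0.001,"ax":0,"ay":0,"az":0},{"dx":0,"dy":0,"dz":0.001,"ax":0,"ay":0,"az":0},{"dx":0,"dy":0,"dz":0.001,"ax":0,"ay":0,"az":0}]' | grep -E 'eef|force'

```

```text
eef_pos: [0.4441, 0.2851, 0.0497]
force: [0.8, 0.5, 0.1]
eef_pos: [0.4441, 0.2851, 0.0491]
force: [0.0, 0.5, 1.3]
```

```bash

python3 -m inch '[{"dx":0,"dy":0,"dz":0.001,"ax":0,"ay":0,"az":0},{"dx":0,"dy":0,"dz":0.001,"ax":0,"ay":0,"az":0},{"dx":0,"dy":0,"dz":0.001,"ax":0,"ay":0,"az":0}]' | grep -E 'eef|force'

```

```text
eef_pos: [0.4441, 0.2851, 0.049]
force: [-2.7, -0.6, 5.9]
```

Firm contact at z = 0.049 (rim plus 4 mm of lid), 6 N, so the lid is shut. I'm rising and going to the large carton, measuring on the way.

```bash

python3 -m inch '[{"dx":0,"dy":0,"dz":-0.01,"ax":0,"ay":0,"az":0},{"dx":0,"dy":0,"dz":-0.05,"ax":0,"ay":0,"az":0},{"dx":0,"dy":0,"dz":-0.1,"ax":0,"ay":0,"az":0},{"dx":0,"dy":0,"dz":-0.15,"ax":0,"ay":0,"az":0},{"dx":0,"dy":0,"dz":-0.2,"ax":0,"ay":0,"az":0}]' | grep -E 'eef|force'
python3 -m inch '[{"dx":0,"dy":-0.05,"dz":-0.08,"ax":0,"ay":0,"az":0},{"dx":0,"dy":-0.1,"dz":-0.08,"ax":0,"ay":0,"az":0},{"dx":0,"dy":-0.15,"dz":-0.08,"ax":0,"ay":0,"az":0},{"dx":0,"dy":-0.2,"dz":-0.08,"ax":0,"ay":0,"az":0},{"dx":0,"dy":-0.25,"dz":-0.08,"ax":0,"ay":0,"az":0}]' | grep -E 'eef|force'
python3 - <<'E'
from h import *
import pickle
a=grab('scene');b=grab('side');pickle.dump((a,b),open('c4.pkl','wb'))
A=a['frame'][280:430,190:370];B=b['frame'][220:400,365:545]
o=np.zeros((575,800,3),np.uint8)
o[:333,:400]=cv2.resize(A,(400,333),interpolation=2);o[:400,400:]=cv2.resize(B,(400,400),interpolation=2)
o[335:575,:400]=cv2.resize(a['frame'][110:230,320:520],(400,240),interpolation=2)
cv2.imwrite('pics/big.png',np.clip(o*1.4,0,255).astype(np.uint8)[:,:,::-1])
E
```

```text
eef_pos: [0.4438, 0.2847, 0.2003]
force: [2.0, 1.1, -0.2]
eef_pos: [0.4674, 0.1006, 0.2596]
force: [0.6, -0.5, -0.8]
```

View pics/big.png

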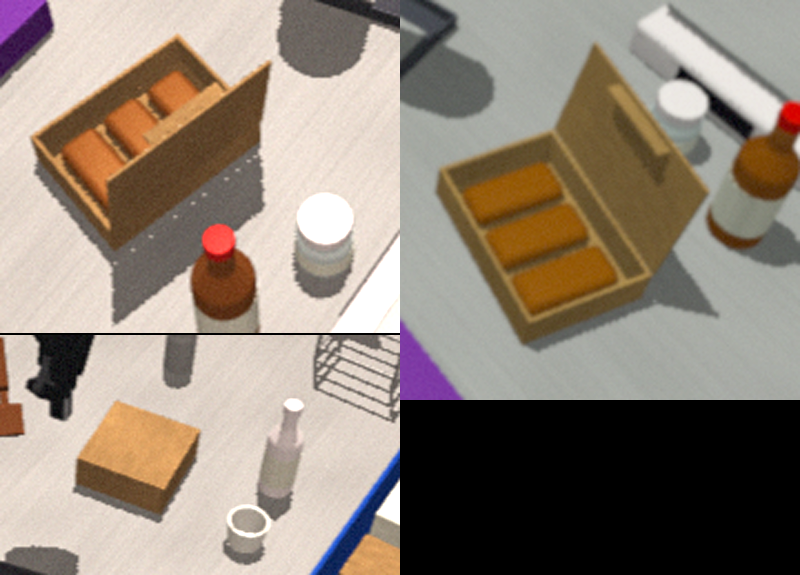

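The small carton is shut flat (lower-left inset), with cup and bottle standing. The large lid's free-edge corners are at crop (268,65)/(110,183) in the scene view and (595,45)/(707,190) in the side view.

```bash
python3 - <<'E'
from h import *
import pickle
a,b=pickle.load(open('c4.pkl','rb'))
S=lambda x,y:(190+x*.45,280+y*.45)
D=lambda x,y:(365+(x-400)*.45,220+y*.45)
L=tri(a,S(268,65),b,D(595,45));R=tri(a,S(110,183),b,D(707,190));print(L,R)
FL=(plane(a,S(178,37),.045)+plane(b,D(440,172),.045))/2
FR=(plane(a,S(35,135),.045)+plane(b,D(523,316),.045))/2
HL=plane(b,D(555,133),.045);HR=plane(b,D(650,275),.045)
print(FL,FR,HL,HR)
x=(HL+HR-FL-FR)/2;y=(FL+HL-FR-HR)/2
print(np.linalg.norm(x),np.linalg.norm(y),np.degrees(np.arctan2(x[1],x[0])),np.degrees(np.arctan2(-y[0],y[1])))
yaw=np.arctan2(x[1]-y[0],x[0]+y[1]);print('yaw',np.degrees(yaw))
C=(FL+FR+HL+HR)/4;ux=np.array([np.cos(yaw),np.sin(yaw),0]);H=C+.065*ux;print('C',C,'hinge',H)
M=(L[0]+R[0])/2;u=(M-H)@ux;print('edge u',u,'z',M[2],'theta',np.degrees(np.arctan2(M[2]-.045,-u)))
uy=np.array([-ux[1],ux[0],0])
for n,p in(('tall',(.680,-.4115)),('jar',(.711,-.3015))):
    q=np.array([*p,.045])-H;print(n,q@ux,q@uy)
E
```

```text
(array([ 0.60469604, -0.2390696 ,  0.16839056]), np.float64(0.00027082291424422003)) (array([ 0.56405067, -0.40960454,  0.1686269 ]), np.float64(0.000416387343445783))
[ 0.45921568 -0.20532984  0.045     ] [ 0.41739586 -0.37004482  0.045     ] [ 0.58229427 -0.23879704  0.045     ] [ 0.53936987 -0.40684163  0.045     ]
0.1274635362722741 0.1716905082340022 -15.99920202130998 -14.287851867911964
yaw -15.017014632419912
C [ 0.49956892 -0.30525333  0.045     ] hinge [ 0.5623491  -0.32209521  0.045     ]
edge u 0.02185298230726287 z 0.16850873309765302 theta 100.03376704433403
tall 0.13679830265619433 -0.05586747540258211
jar 0.138237972917675 0.058408188452580855
```

```bash

python3 -m inch '[{"dx":0,"dy":-0.05,"dz":0,"ax":0,"ay":0,"az":0.15},{"dx":0,"dy":-0.1,"dz":0,"ax":0,"ay":0,"az":0.3},{"dx":0,"dy":-0.15,"dz":0,"ax":0,"ay":0,"az":0.45},{"dx":0,"dy":-0.2,"dz":0,"ax":0,"ay":0,"az":0.6},{"dx":0,"dy":-0.25,"dz":0,"ax":0,"ay":0,"az":0.74}]' | grep -E 'eef|force'
python3 - <<'E'
from h import *
print(manip.state()['joints'].round(2));delta((.637,-.2954,.25),Rd(165))
E
```

```text
eef_pos: [0.491, -0.0853, 0.2586]
force: [0.1, 0.4, -0.3]
[ 0.14  0.14  0.04 -0.   -1.46 -1.98]
d [-0.261  -0.2197  0.0115] a [ 0.001  0.001 -0.004]
```

```bash

python3 -m inch '[{"dx":-0.04,"dy":-0.03,"dz":0,"ax":0,"ay":0,"az":0},{"dx":-0.08,"dy":-0.065,"dz":0,"ax":0,"ay":0,"az":0},{"dx":-0.12,"dy":-0.1,"dz":0,"ax":0,"ay":0,"az":0},{"dx":-0.16,"dy":-0.13,"dz":0,"ax":0,"ay":0,"az":0},{"dx":-0.2,"dy":-0.165,"dz":0,"ax":0,"ay":0,"az":0}]' | grep -E 'eef|force'
python3 -m inch '[{"dx":-0.03,"dy":-0.03,"dz":0,"ax":0,"ay":0,"az":0},{"dx":-0.06,"dy":-0.054,"dz":0,"ax":0,"ay":0,"az":0},{"dx":-0.06,"dy":-0.054,"dz":0,"ax":0,"ay":0,"az":0},{"dx":-0.06,"dy":-0.054,"dz":0,"ax":0,"ay":0,"az":0}]' | grep -E 'eef|force'
python3 - <<'E'
from h import *
print(manip.state()['joints'].round(2));delta((.637,-.2954,.135),Rd(165))
w=grab('wrist','w5.png')
for P in [(.6047,-.2391,.1684),(.5641,-.4096,.1686),(.68,-.4115,.19),(.711,-.3015,.07)]:print(proj(w,P).round())
E
```

```text
eef_pos: [0.605, -0.2432, 0.2583]
force: [0.3, 1.5, 0.8]
eef_pos: [0.6376, -0.2937, 0.2558]
force: [-0.5, -0.1, 0.2]
[-0.21  0.58  0.67 -0.   -1.66 -1.62]
d [-0.0003 -0.0025  0.1611] a [ 0.    -0.006 -0.001]
[399. 173.]
[100. 182.]
[157. 369.]
[335. 291.]
```

View pics/w5.png

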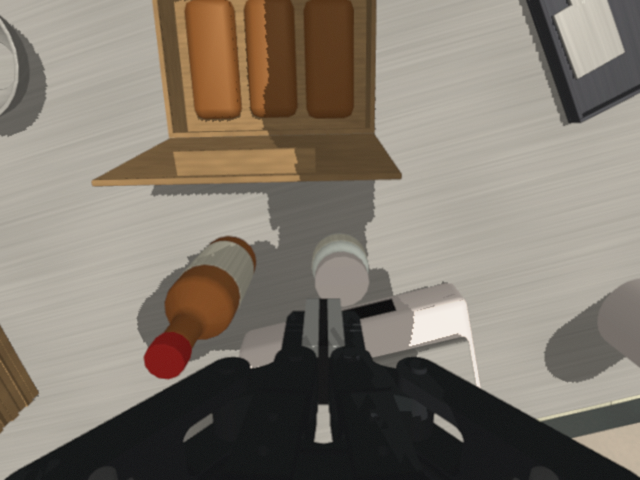

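The lid edge runs from (95,183) to (400,178), 3 mm from the prediction. Bottle (200,300) and jar (341,270) are clear of the finger line. I'll descend to z = 0.125 behind the jar-side half of the lid; a level push to u = -0.064 then gives 45°.

```bash

python3 -m inch '[{"dx":0,"dy":-0.002,"dz":0.04,"ax":0,"ay":0,"az":0},{"dx":0,"dy":-0.002,"dz":0.08,"ax":0,"ay":0,"az":0},{"dx":0,"dy":-0.002,"dz":0.12,"ax":0,"ay":0,"az":0},{"dx":0,"dy":-0.002,"dz":0.16,"ax":0,"ay":0,"az":0},{"dx":0,"dy":-0.002,"dz":0.174,"ax":0,"ay":0,"az":0}]' | grep -E 'eef|force'
python3 -m inch '[{"dx":0.012,"dy":0,"dz":0,"ax":0,"ay":0,"az":0},{"dx":0.024,"dy":0,"dz":0,"ax":0,"ay":0,"az":0},{"dx":0.036,"dy":0,"dz":0,"ax":0,"ay":0,"az":0},{"dx":0.048,"dy":0,"dz":0,"ax":0,"ay":0,"az":0},{"dx":0.06,"dy":0,"dz":0,"ax":0,"ay":0,"az":0}]' | grep -E 'eef|force'
python3 -m inch '[{"dx":0.015,"dy":0,"dz":0,"ax":0,"ay":0,"az":0},{"dx":0.03,"dy":0,"dz":0,"ax":0,"ay":0,"az":0},{"dx":0.045,"dy":0,"dz":0,"ax":0,"ay":0,"az":0},{"dx":0.06,"dy":0,"dz":0,"ax":0,"ay":0,"az":0},{"dx":0.07,"dy":0,"dz":0,"ax":0,"ay":0,"az":0}]' | grep -E 'eef|force'
python3 - <<'E'
from h import *
manip.capture('wrist')
H=np.array([.5623,-.3221]);u=np.array([.966,-.259])
s=manip.state();print((s['eef_pos'][:2]-H)@u,s['eef_pos'],s['force'])
E
```

```text
eef_pos: [0.6345, -0.2918, 0.1239]
force: [-1.3, 0.3, -1.1]
eef_pos: [0.5937, -0.2821, 0.1302]
force: [1.1, -0.5, 0.3]
eef_pos: [0.5426, -0.2685, 0.1301]
force: [0.7, -0.5, -0.6]
-0.033851338886214166 [ 0.54166998 -0.26834425  0.13004682] [-1.20255857  0.61996197  0.08734318]
```

```bash

python3 -m inch '[{"dx":0.012,"dy":0,"dz":0,"ax":0,"ay":0,"az":0},{"dx":0.024,"dy":0,"dz":0,"ax":0,"ay":0,"az":0},{"dx":0.036,"dy":0,"dz":0,"ax":0,"ay":0,"az":0},{"dx":0.044,"dy":0,"dz":0,"ax":0,"ay":0,"az":0},{"dx":0.044,"dy":0,"dz":0,"ax":0,"ay":0,"az":0}]' | grep -E 'eef|force'
python3 - <<'E'
from h import *
import pickle
H=np.array([.5623,-.3221]);u=np.array([.966,-.259])
s=manip.state();print((s['eef_pos'][:2]-H)@u,s['eef_pos'],s['force'])
E
python3 -m inch '[{"dx":-0.03,"dy":0,"dz":-0.02,"ax":0,"ay":0,"az":0},{"dx":-0.06,"dy":0,"dz":-0.06,"ax":0,"ay":0,"az":0},{"dx":-0.06,"dy":0,"dz":-0.11,"ax":0,"ay":0,"az":0},{"dx":-0.06,"dy":0.05,"dz":-0.16,"ax":0,"ay":0,"az":0},{"dx":-0.06,"dy":0.1,"dz":-0.2,"ax":0,"ay":0,"az":0}]' | grep -E 'eef|force'
python3 -m inch '[{"dx":0.02,"dy":0.05,"dz":0,"ax":0,"ay":0,"az":0},{"dx":0.05,"dy":0.1,"dz":0,"ax":0,"ay":0,"az":0},{"dx":0.08,"dy":0.15,"dz":0,"ax":0,"ay":0,"az":0},{"dx":0.1,"dy":0.2,"dz":0,"ax":0,"ay":0,"az":0},{"dx":0.1,"dy":0.25,"dz":0,"ax":0,"ay":0,"az":0}]' | grep -E 'eef|force'
python3 - <<'E'
from h import *
import pickle
a=grab('scene');b=grab('side');pickle.dump((a,b),open('c6.pkl','wb'))
o=np.zeros((600,800,3),np.uint8)
o[:333,:400]=cv2.resize(a['frame'][280:430,190:370],(400,333),interpolation=2);o[:400,400:]=cv2.resize(b['frame'][220:400,365:545],(400,400),interpolation=2)
o[335:600,:400]=cv2.resize(a['frame'],(400,265))
o=np.clip(o*1.4,0,255).astype(np.uint8);cv2.imwrite('pics/end.png',o[:,:,::-1])
E
```

```text
eef_pos: [0.51, -0.2604, 0.1285]
force: [0.3, -0.1, 0.2]
-0.06649646580983024 [ 0.51001489 -0.26036623  0.12851437] [ 0.26050756 -0.11548582  0.228562  ]
eef_pos: [0.5703, -0.2138, 0.2686]
force: [1.0, -0.5, 1.3]
eef_pos: [0.5442, -0.0107, 0.268]
force: [2.5, -0.3, 0.3]
```

View pics/end.png

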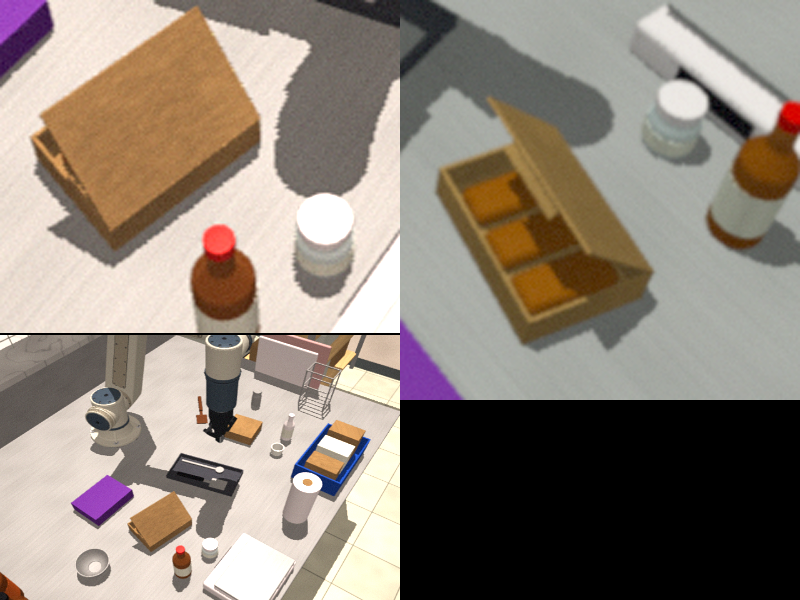

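Large lid free-edge corners: crop (198,8) and (42,117) in the scene view; (489,98) for the far one in the side view. The near one in the side view is about (607,252). Next I check the angle.

```bash
python3 - <<'E'
from h import *
import pickle
a,b=pickle.load(open('c6.pkl','rb'))
S=lambda x,y:(190+x*.45,280+y*.45)
D=lambda x,y:(365+(x-400)*.45,220+y*.45)
H=np.array([.5623,-.3221,.045]);ux=np.array([.966,-.259,0]);uy=np.array([.259,.966,0])
P,e=tri(a,S(198,8),b,D(489,98));print(P,e,'theta tri',np.degrees(np.arctan2(P[2]-.045,-(P-H)@ux)))
# second check: predicted far/near edge corners for angles, scene crop px
for t in (35,40,45,50,55):
    t_=np.radians(t);o=[]
    for v in(.09,-.09):
        Q=H+uy*v-ux*(.13*np.cos(t_)-.004*np.sin(t_))+np.array([0,0,.13*np.sin(t_)+.004*np.cos(t_)])
        o+=[((proj(a,Q)-[190,280])/.45).round(),((proj(b,Q)-[365,220])/.45+[400,0]).round()]
    print(t,*o)
E
```

```text
[ 0.50075491 -0.21096889  0.13621974] 0.0013998543959562056 theta tri 45.95270540782504
35 [187.   7.] [472. 112.] [ 29. 112.] [567. 270.]
40 [191.   6.] [480. 104.] [ 32. 112.] [577. 262.]
45 [196.   7.] [489.  96.] [ 36. 114.] [587. 255.]
50 [201.   8.] [498.  89.] [ 40. 116.] [598. 247.]
55 [206.  10.] [508.  82.] [ 44. 119.] [609. 239.]
```

The angle reads about 46° (band 37–53°). The turner is in the tray, the small lid is shut, and the bystanders are standing. Handing in.

```bash
python3 -m inch '[{"dx":0,"dy":0,"dz":0,"ax":0,"ay":0,"az":0},{"dx":0,"dy":0,"dz":0,"ax":0,"ay":0,"az":0},{"dx":0,"dy":0,"dz":0,"ax":0,"ay":0,"az":0}]' | grep -E 'time|force'; python3 -c "
from rig import manip
print(manip.job_done())"
```

```text
time: 16.77
force: [0.2, 0.7, -0.5]
the job is handed in; nothing more can be done
None
```

I finished the three steps in the order asked and handed the job in at 16.8 s. The interface gives no verdict, so these results rest on my own checks.

- **Turner:** I gripped it on the black handle and laid it flat in the tray's -y half, then let go. The wrist picture shows both ends inside the tray and the spoon where it was.
- **Small lid:** I pushed it shut from behind. The fingertips stopped at 0.049 m, which is the rim height plus the lid's 4 mm. Force readings at the end of each move peaked at about 6 N, and the picture shows the lid flat.
- **Large lid:** I pushed it from the jar side and left it half open. Triangulating one corner gave 46°. My other corner readings were rougher and mostly gave 44 to 53°. The allowed band is 37–53°.

In the last pictures the bottles, jar, cup, shaker and bowl are all standing in place, and the arm is clear of everything. My checks disagreed only over the large lid's angle. I didn't measure how far each bystander might have moved; I judged that by eye.

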